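Load the polishing bowl and hold its bayonet lid home

ROBOT

A 6-joint arm with a two-finger parallel gripper is mounted at the origin on a cart in front of the work surface, level with it; the furniture and walls round the work are solid. World frame = base frame: x ahead of the robot, y to its left, z up, the work surface at z = 0. Lengths are in m, angles in rad, forces in N, time in s.
With the tool pointing down it reaches from about 0.35 to 0.775 m from the base axis. Payload 5.5 kg.
Tool frame: the origin (TCP) lies midway between the tips of the shut fingers; the grasp point (between the pads) lies 19 mm behind it; z points along the fingers, y is the direction in which the jaws open and shut (so a half turn about z gives the same grasp; the last joint's range is limited). The gripper opens to 85 mm and grips with 20 to 120 N. Pads are 22 mm wide; open, the fingers measure 114 mm over their backs; the gripper's body (76 mm by 85 mm) begins 54 mm behind the grasp point. The pads swing forward as they close: fully open they stand 13 mm farther back than shut.
Start: joints at [1.118, 0.313, 0.046, 1.304, 0, 1.431], TCP at [0.177, 0.547, 0.231] pointing down, gripper open.
Joint ranges: [-2.76, 2.76], [-0.86, 1.69], [-1.03, 1.26], [-2.2, 2.34], [-1.47, 1.5], [-3.14, 3.14]. Speed limits (rad/s): [2.57, 2.57, 3.14, 3.14, 3.14, 3.14].

INTERFACE

Orientations are given as a unit quaternion [w, x, y, z].
In Python, from workcell import env gives the robot as it stands.
- The arm moves only by the shell command python3 -m creep 'ROWS' [OPENING] [FORCE]. ROWS is JSON, a list of rows, each a list of 6 numbers: the shift along the tool's x, y, z in m, then the turn, a rotation vector about the tool's x, y, z in degrees. A call has exactly 8 rows; each row is the pose to reach, as a shift and turn from the pose commanded when the call began, along the tool's axes at that moment; what a row does not reach only later rows make up. A row lasts 1/10 s, in which the tool goes at most 50 mm and 8.59 degrees, less where a joint would pass 70% of its speed; a pose out of reach is approached as far as the arm can. A call with a gripper value outside its range is refused whole. OPENING is the finger opening in m, from 0 to 0.0854, set as the call begins (- or left out, the last holds). The fingers move at their own pace and stop on an object; FORCE is the grip in N (left out, the last holds). Time passes only in rows, so rows that repeat a pose let the fingers close, or fill a call up. It gives the time, the measured TCP pose, the force and the opening at its end, in the units of the state.
- env.get_state(): the state, without advancing time (a new reading comes with each control period).
- env.read_camera(name): name is "scene" or "top" or "wrist"; returns (picture, depth): 384x512x3 uint8, blue, green, red; 384x512 float32, m along the optical axis (not along the pixel's ray), 0 where there is no reading.
- env.camera_params(name): a dict with "fx", "fy", "cx", "cy" (pixels), "position" and "orientation" of the camera in the world. Camera axes: x right, y up, looking along -z (the intrinsics and any distortion apply to the point x, -y, -z); pixel columns grow to the right and rows downward; lengths in m; the calibration is good to about 2 mm. A picture is of the moment at which its call begins: read the wrist's pose just before it. camera_params takes no time and is no camera call; for the wrist camera it gives the pose at the moment of the call.
- env.hand_in(): hands the job in, once; it reports no verdict.
The state is a dict: "clock": time; "joint_pos": joint angles; "qvel": joint speeds; "tau": joint torques, N m; "tcp_pos": TCP position; "orientation": TCP orientation; "wrist_force": force on the tool from outside, world axes, zero at the start; "ft_torque": the same for the moment, N m; "finger_gap": finger opening in m.
Only numpy, scipy, OpenCV 4.12 (cv2) and the standard library are available. Lean on these libraries where they do the work, as an engineer would, in place of code of your own. Each camera call takes 0.05 s, during which the arm holds its last target. There are 200 camera calls.

TASK

Get the little vibratory polisher ready to run: lower the turned wooden knob gently into its bowl and let go of it there (do not drop it in from the rim or ram it down), then take the lid by its black grip, set its two pins into the gaps in the rim, push it down against the spring ring and twist it a quarter turn clockwise (seen from above) until it meets its stop. Finish while still holding the lid by the grip, fully home against the stop, so that I can flip the wire clips over it; leave the tea glass and the wax tin where they stand.

Things in the scene. Friction and masses are not known exactly. Their poses are not given: they have to be found in the camera images.
- knob_center (a point): pale turned wooden ball knob, 38 mm ball on a small flat foot 19 mm across, 39.5 mm high in all, about 45 g, standing on its foot on the bench; this point is the centre of the ball, 20.5 mm above the underside of the foot. z axis up
- lid_grip (a point): the polisher's round aluminium lid (138 mm across, 0.24 kg), lying right way up; its grip is an upright black bar on top, 64 mm long (along x), 16 mm thick (along y: grasp across this), 34 mm high. This point is on the lid's axis inside the grip, 12 mm below the grip's top, 22 mm above the lid's upper face, 47 mm above its lowest face
- bowl_mouth (a point): centre of the mouth of the polisher's green bowl, level with the rim's top, 116 mm above the bench. The bowl's floor is 45 mm below (flat for 40 mm across, then rising 11 mm to the wall), its wall 118 mm across inside; the aluminium rim leaves an opening 108 mm across, cut by two gaps 18 mm wide at +x and -x of this frame, each with a red mark outside it. z up. The lid goes on with its x along this x (either way round)
- spring_ring (a joint): sprung steel ring, 138 mm across, round the outside of the bowl's rim, pressed down by the lid's skirt: 0 when up, level with the rim, growing as it goes down; 0.009 m when the lid is home, 0.012 m at the very bottom. It pushes up with 4.5 N at 0 and 9 N at 0.009
- lid: the lid again: origin at the centre of its lowest face. Underneath: a hollow plug 104 mm across, 20 mm long, lower edge bevelled; from it two pins 6 mm thick stick out along +x and -x (in line with grip bar and red marks) to 57.5 mm from the axis, 3 to 9 mm above the lowest face; a half turn makes no difference. A skirt (129 mm inside) goes outside the rim and presses the spring ring
- knob: the knob again: origin at the centre of the underside of its foot
- polisher: the polisher (grey base 156 mm across, fast to the bench): origin 116 mm below bowl_mouth, same axes. Heights of lid_grip above bowl_mouth: 39 mm, lid meets the spring ring; 32 mm or less, pins are under the rim and the lid turns clockwise, 80 degrees to a solid stop; sloping rim draws it to 30 mm at the end; 27 mm, solid bottom. Push to 29 mm, then turn
- tea_glass: tea glass, 85 mm across, 90 mm high, at the right of the bench; bystander; origin at its underside
- wax_tin: low round tin of yellow wax, 61 mm across, 18 mm high, at the left of the bench; bystander; origin at its underside

How it is judged:
By the outcome, as a careful person would: the job done as asked, in the order asked, and still so for the second after the job is handed in, while the arm keeps its last pose, push and grip.
It also fails if it takes over 72 s, if anything falls off the work surface, if the arm or the gripper's body presses on something with over 40 N, if the wrist force passes 120 N, or if a joint passes its speed limit or range.

## Working session

There is one attempt and no reset: what is moved stays moved. The work goes in short steps, Python scripts to look and compute and a shell command to move; the robot and the scene stay as the last step left them, time stands still between calls to the robot, and variables do not carry over. Pictures are saved under pics/ and viewed, about 8 in all and at most 12, crops included, and the job is handed in when it is done.

```bash
ls; mkdir -p pics; python3 - <<'E'
from workcell import env
import cv2,numpy as np
s=env.get_state()
for k,v in s.items(): print(k,np.round(v,3))
ims=[]
for n in ["scene","top"]:
    p,d=env.read_camera(n); np.savez(f"{n}0.npz",p=p,d=d); c=env.camera_params(n); print(n,c)
    ims.append(p)
cv2.imwrite("pics/a.png",cv2.resize(np.vstack(ims),None,fx=.78,fy=.78) if 0 else ims[1])
cv2.imwrite("pics/b.png",ims[0])
print(env.camera_params("wrist"))
E
```

```text
pics
clock 0.0
joint_pos [1.118 0.314 0.045 1.304 0.    1.431]
qvel [ 0.001 -0.001  0.001  0.001 -0.002 -0.001]
tau [ 0.0000e+00 -4.8063e+01  2.9853e+01  2.0000e-02 -0.0000e+00  0.0000e+00]
tcp_pos [0.177 0.547 0.23 ]
orientation [-0.     0.156  0.988 -0.001]
wrist_force [-0.223 -0.673  0.742]
ft_torque [ 0.016 -0.037  0.026]
finger_gap 0.085
scene {'fx': 418.9679610152748, 'fy': 418.9679610152748, 'cx': 253.50602842735816, 'cy': 187.67822715862818, 'position': array([-0.14888583, -1.00099244,  1.06396288]), 'orientation': array([ 0.87015615,  0.41566863, -0.12314049, -0.23427396])}
top {'fx': 409.6781066758141, 'fy': 409.6781066758141, 'cx': 246.60916477160694, 'cy': 192.16368806109503, 'position': array([ 0.35406916, -0.01970149,  1.42898769]), 'orientation': array([ 0.71304429,  0.0339555 , -0.03101731, -0.69960903])}
{'fx': 273.25900393444397, 'fy': 273.25900393444397, 'cx': 258.55153602757787, 'cy': 192.1818387123319, 'position': array([0.10314035, 0.57070067, 0.37275954]), 'orientation': array([ 0.79893221, -0.12367287, -0.08943018,  0.58173412])}
```

View pics/a.png

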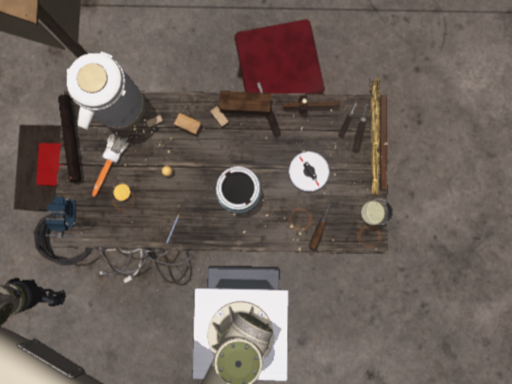

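View pics/b.png

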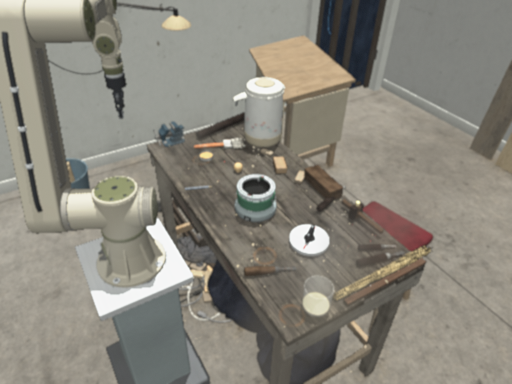

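The top view shows the knob near (167,171), bowl (238,189), lid (309,172) with red marks and black bar, tin (122,192) and glass (375,212). In the scene view the knob is at (238,167), the bowl mouth at (257,184) and the lid at (309,239).

```bash
cat > h.py <<'E'
import numpy as np,cv2
from scipy.spatial.transform import Rotation as R
from workcell import env
def rot(q): return R.from_quat(np.roll(q,-1))
def ray(c,u,v):
    d=np.array([(u-c["cx"])/c["fx"],-(v-c["cy"])/c["fy"],-1.]); return c["position"],rot(c["orientation"]).apply(d)
def plane(c,u,v,z):
    o,d=ray(c,u,v); return o+d*(z-o[2])/d[2]
def tri(obs):
    A=np.zeros((3,3));b=np.zeros(3)
    for o,d in obs:
        d=d/np.linalg.norm(d);P=np.eye(3)-np.outer(d,d);A+=P;b+=P@o
    x=np.linalg.solve(A,b); return x,[np.linalg.norm(np.cross(x-o,d/np.linalg.norm(d))) for o,d in obs]
def point(c,u,v,depth):
    o,d=ray(c,u,v); return o+d*depth
def blob(mask,x0,y0,x1,y1):
    m=np.zeros_like(mask);m[y0:y1,x0:x1]=mask[y0:y1,x0:x1]
    n,l,s,ce=cv2.connectedComponentsWithStats(m.astype(np.uint8))
    i=1+np.argmax(s[1:,4]); return l==i,ce[i],s[i]
def intool(dw):
    s=env.get_state(); return rot(s["orientation"]).inv().apply(dw)
E
python3 - <<'E'
from h import *
T=np.load("top0.npz");S=np.load("scene0.npz");ct=env.camera_params("top");cs=env.camera_params("scene")
def hsv(p): return cv2.cvtColor(p,cv2.COLOR_BGR2HSV)
ht,hs=hsv(T["p"]),hsv(S["p"])
for h,(u,v) in((ht,(167,171)),(hs,(238,167))):
    print(h[v-1:v+2,u-1:u+2].reshape(-1,3).tolist())
w=lambda h:(h[...,0]>8)&(h[...,0]<28)&(h[...,2]>130)&(h[...,1]>50)
a=blob(w(ht),158,162,177,181);b=blob(w(hs),229,158,248,176);print("knob",a[1:],b[1:],tri([ray(ct,*a[1]),ray(cs,*b[1])]))
print(plane(ct,*a[1],.0205))
# black bar on lid
k=lambda h:(h[...,2]<75)
a=blob(k(ht),296,160,322,186);b=blob(k(hs),296,224,322,254);print("grip",a[1:],b[1:],tri([ray(ct,*a[1]),ray(cs,*b[1])]))
r=lambda h:((h[...,0]<8)|(h[...,0]>172))&(h[...,1]>110)&(h[...,2]>90)
for h,c,box,z in((ht,ct,(288,150,332,194),.025),(ht,ct,(210,160,268,218),.1)):
    m=np.zeros(h.shape[:2],np.uint8);m[box[1]:box[3],box[0]:box[2]]=r(h)[box[1]:box[3],box[0]:box[2]]
    n,l,s,ce=cv2.connectedComponentsWithStats(m)
    for i in range(1,n): print("red",s[i,4],ce[i],plane(c,*ce[i],z))
# lid white, bowl hole
wl=lambda h:(h[...,2]>170)&(h[...,1]<50)
a=blob(wl(ht),285,148,334,196);cn=cv2.findContours(a[0].astype(np.uint8),0,2)[0][0];e=cv2.minEnclosingCircle(cn);print("lid",e,plane(ct,*e[0],.025))
a=blob(k(ht),215,165,262,212);print("bowl",a[1:],plane(ct,*a[1],.1))
E
```

```text
[[21, 109, 239], [20, 113, 236], [19, 120, 229], [20, 113, 237], [20, 117, 233], [18, 123, 224], [20, 116, 234], [19, 120, 230], [18, 123, 216]]
[[23, 76, 243], [23, 77, 242], [23, 80, 240], [21, 88, 230], [21, 88, 228], [19, 91, 224], [18, 92, 202], [18, 92, 200], [19, 92, 191]]
knob (array([166.19277108, 170.34939759]), array([162, 165,  10,  11,  83], dtype=int32)) (array([237.88311688, 165.75324675]), array([233, 161,  10,  11,  77], dtype=int32)) (array([0.55245271, 0.26808473, 0.02424072]), [np.float64(0.0018310817793317422), np.float64(0.0018310817793315956)])
[0.55461625 0.26801426 0.0205    ]
grip (array([308.86585366, 170.68292683]), array([304, 165,  11,  13,  82], dtype=int32)) (array([309.42307692, 235.96153846]), array([305, 229,   8,  13,  52], dtype=int32)) (array([ 0.56062365, -0.22511238,  0.03155595]), [np.float64(0.0005077446464968875), np.float64(0.0005077446464968122)])
red 1 [301. 159.] [ 0.60239231 -0.19888993  0.025     ]
red 1 [317. 183.] [ 0.51971575 -0.25458952  0.025     ]
lid ((308.5872497558594, 171.01385498046875), 19.817874908447266) [ 0.56086424 -0.22539167  0.025     ]
bowl (array([237.43057325, 187.51210191]), array([222, 173,  32,  30, 785], dtype=int32)) [0.49118203 0.01722524 0.1       ]
```

```bash
python3 -m creep '[[-0.047,-0.016,0,0,0,0],[-0.093,-0.031,0,0,0,0],[-0.139,-0.047,0,0,0,0],[-0.185,-0.062,0,0,0,0],[-0.231,-0.078,0,0,0,0],[-0.277,-0.093,0,0,0,0],[-0.323,-0.109,0,0,0,0],[-0.369,-0.125,0,0,0,0]]' 0.06 25
python3 -m creep '[[-0.045,-0.015,0,0,0,0],[-0.075,-0.025,0,0,0,0],[-0.075,-0.025,0,0,0,0],[-0.075,-0.025,0,0,0,0],[-0.075,-0.025,0,0,0,0],[-0.075,-0.025,0,0,0,0],[-0.075,-0.025,0,0,0,0],[-0.075,-0.025,0,0,0,0]]'
cat >> h.py <<'E'
def snap(name):
    c=env.camera_params("wrist");s=env.get_state();p,d=env.read_camera("wrist")
    np.savez(name+".npz",p=p,d=d,**{k:c[k] for k in c},tcp=s["tcp_pos"],q=s["orientation"]);cv2.imwrite(f"pics/{name}.png",p)
    return p,d,c,s
E
python3 - <<'E'
from h import *
p,d,c,s=snap("w1");print(s["tcp_pos"],s["orientation"],s["clock"],s["finger_gap"],rot(c["orientation"]).as_matrix().round(2).tolist(),c["position"])
E
```

```text
clock: 0.9
tcp_pos: [0.4907, 0.3131, 0.231]
orientation: [-0.0, 0.156, 0.988, -0.0]
wrist_force: [-1.1, 0.9, 0.6]
finger_gap: 0.06
clock: 1.7
tcp_pos: [0.5527, 0.2685, 0.2316]
orientation: [0.0, 0.155, 0.988, 0.0]
wrist_force: [-0.6, -0.0, -0.0]
finger_gap: 0.0599
[0.55267562 0.26852325 0.23160733] [1.67063421e-04 1.55081336e-01 9.87901682e-01 1.31933568e-04] 1.7 0.05994641518720586 [[0.31, -0.91, -0.29], [0.95, 0.29, 0.09], [0.0, -0.3, 0.95]] [0.47885962 0.29220564 0.37383615]
```

View pics/w1.png

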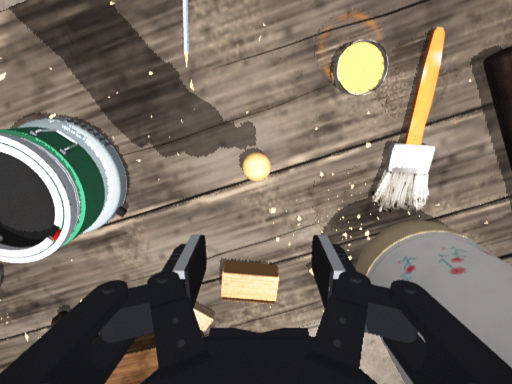

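The wrist view shows the knob at (257,167). The polisher rim is at left with a red mark at (55,235). The tall pot is at lower right, well clear of the fingers.

```bash
cat >> h.py <<'E'
def knob(p,u,v,r=30):
    h=cv2.cvtColor(p,cv2.COLOR_BGR2HSV);m=(h[...,0]>8)&(h[...,0]<30)&(h[...,2]>120)&(h[...,1]>60)
    b=blob(m,max(u-r,0),max(v-r,0),u+r,v+r);cn=max(cv2.findContours(b[0].astype(np.uint8),0,2)[0],key=cv2.contourArea);e=cv2.minEnclosingCircle(cn);return e,b[2]
E
python3 - <<'E'
from h import *
L=np.load("w1.npz");c={k:L[k] for k in("fx","fy","cx","cy","position","orientation")}
e,s=knob(L["p"],257,167);print(e,s);print(plane(c,*e[0],.0205), L["d"][167,257],point(c,257,167,L["d"][167,257]))
cc=env.camera_params("top");T=np.load("top0.npz")
print(tri([ray(c,*e[0]),ray(cc,166.2,170.3)]),intool(plane(c,*e[0],.0205)-L["tcp"]))
E
```

```text
((250.22463989257812, 172.67391967773438), 23.81241798400879) [232 152  43  38 540]
[0.55635884 0.25605807 0.0205    ] 0.34208098 [0.5481523  0.2682373  0.03821586]
(array([0.54873277, 0.26007856, 0.05834133]), [np.float64(0.0006780694214380121), np.float64(0.0006780694214378043)]) [-0.00727612 -0.01079716  0.21110597]
```

```bash
python3 - <<'E'
s=open("h.py").read().replace('b=blob(m,','m=cv2.morphologyEx(m.astype(np.uint8),cv2.MORPH_OPEN,cv2.getStructuringElement(2,(9,9)))>0;b=blob(m,')
open("h.py","w").write(s)
E
python3 -m creep '[[0,0,0.02,0,0,0],[0,0,0.04,0,0,0],[0,0,0.06,0,0,0],[0,0,0.08,0,0,0],[0,0,0.09,0,0,0],[0,0,0.09,0,0,0],[0,0,0.09,0,0,0],[0,0,0.09,0,0,0]]'
python3 - <<'E'
from h import *
K=("fx","fy","cx","cy","position","orientation")
snap("w2")
obs=[]
g=(257,167)
for n in("w1","w2"):
    L=np.load(n+".npz");c={k:L[k] for k in K}
    if n=="w2":
        # project the first estimate
        x=rot(c["orientation"]).inv().apply(x-c["position"]);g=(int(c["cx"]-c["fx"]*x[0]/x[2]),int(c["cy"]+c["fy"]*x[1]/x[2]))
    e,s=knob(L["p"],*g,35);x=plane(c,*e[0],.0205);print(g,e,s,x);obs.append(ray(c,*e[0]))
print(tri(obs),L["tcp"]);
E
```

```text
clock: 2.55
tcp_pos: [0.554, 0.2681, 0.1426]
orientation: [0.001, 0.156, 0.988, 0.001]
wrist_force: [0.2, 0.3, 0.5]
finger_gap: 0.0602
(257, 167) ((253.0, 156.0), 4.242740631103516) [249 152   9   9  57] [0.53632811 0.26650251 0.0205    ]
(251, 170) ((255.38372802734375, 183.55813598632812), 19.428388595581055) [237 165  38  32 745] [0.55069342 0.26621359 0.0205    ]
(array([0.51532189, 0.27747425, 0.15162381]), [np.float64(0.001467742905534047), np.float64(0.0014677429055340633)]) [0.5540307  0.26811916 0.14264294]
```

```bash
cat >> h.py <<'E'
K=("fx","fy","cx","cy","position","orientation")
def load(n):
    L=np.load(n+".npz");return L["p"],L["d"],{k:L[k] for k in K},L["tcp"]
def cloud(d,c):
    v,u=np.mgrid[:384,:512];D=np.stack([(u-c["cx"])/c["fx"],-(v-c["cy"])/c["fy"],-np.ones_like(u,float)],-1)*d[...,None]
    return D@rot(c["orientation"]).as_matrix().T+c["position"]
E
python3 - <<'E'
from h import *
obs=[]
for n in("w1","w2"):
    p,d,c,t=load(n);X=cloud(d,c)
    m=(X[...,2]>.008)&(d>0)&(np.hypot(X[...,0]-.551,X[...,1]-.267)<.04)&(X[...,2]<.06)
    b=blob(m,0,0,512,384);cn=max(cv2.findContours(b[0].astype(np.uint8),0,2)[0],key=cv2.contourArea);e=cv2.minEnclosingCircle(cn)
    P=X[b[0]];A=np.c_[2*P,np.ones(len(P))];s=np.linalg.lstsq(A,(P**2).sum(1),rcond=None)[0]
    print(n,e,b[1:],P[:,2].max(),plane(c,*e[0],.0205),"sphere",s[:3],np.sqrt(s[3]+s[:3]@s[:3]));obs.append(ray(c,*b[1]))
print(tri(obs),t)
E
```

```text
w1 ((256.1653747558594, 166.69729614257812), 14.419997215270996) (array([256.09815951, 166.70858896]), array([242, 153,  29,  29, 652], dtype=int32)) 0.0402868341045014 [0.55108663 0.26605026 0.0205    ] sphere [0.55108427 0.26600922 0.02069341] 0.018634208508998277
w2 ((255.238037109375, 183.8917999267578), 18.857196807861328) (array([255.21672662, 183.95683453]), array([ 237,  166,   38,   37, 1112], dtype=int32)) 0.04094107485969972 [0.55097966 0.26596604 0.0205    ] sphere [0.55101338 0.2659928  0.02054979] 0.01867188194915826
(array([0.55112961, 0.26591605, 0.02018797]), [np.float64(2.3497642291534936e-05), np.float64(2.3497642291702086e-05)]) [0.5540307  0.26811916 0.14264294]
```

```bash
python3 -m creep '[[0.002,-0.002,0.025,0,0,0],[0.002,-0.002,0.05,0,0,0],[0.002,-0.002,0.075,0,0,0],[0.002,-0.002,0.095,0,0,0],[0.002,-0.002,0.115,0,0,0],[0.002,-0.002,0.13,0,0,0],[0.002,-0.002,0.137,0,0,0],[0.002,-0.002,0.137,0,0,0]]'
python3 -m creep '[[0,0,0,0,0,0],[0,0,0,0,0,0],[0,0,0,0,0,0],[0,0,0,0,0,0],[0,0,0,0,0,0],[0,0,0,0,0,0],[0,0,0,0,0,0],[0,0,0,0,0,0]]' 0.03 25
```

```text
clock: 3.4
tcp_pos: [0.5505, 0.2664, 0.0039]
orientation: [-0.0, 0.156, 0.988, -0.0]
wrist_force: [-0.2, -0.0, 0.2]
finger_gap: 0.0597
clock: 4.2
tcp_pos: [0.5518, 0.2669, 0.0057]
orientation: [0.001, 0.156, 0.988, 0.001]
wrist_force: [-1.0, 0.5, 5.4]
finger_gap: 0.036
```

```bash
python3 -m creep '[[0,0,0,0,0,0],[0,0,0,0,0,0],[0,0,0,0,0,0],[0,0,0.001,0,0,0],[0,0,0.002,0,0,0],[0,0,0.004,0,0,0],[0,0,0.004,0,0,0],[0,0,0.004,0,0,0]]' 0.06 25
python3 -m creep '[[0,0,0,0,0,0],[0,0,0,0,0,0],[0,0,0,0,0,0],[0,0,0,0,0,0],[0,0,0,0,0,0],[0,0,0,0,0,0],[0,0,0,0,0,0],[0,0,0,0,0,0]]' 0.03 25
```

```text
clock: 5.0
tcp_pos: [0.5506, 0.2665, 0.0001]
orientation: [-0.0, 0.156, 0.988, -0.0]
wrist_force: [0.7, 0.7, -0.5]
finger_gap: 0.06
clock: 5.8
tcp_pos: [0.551, 0.2666, 0.0006]
orientation: [0.0, 0.156, 0.988, 0.0]
wrist_force: [0.1, 0.1, 4.4]
finger_gap: 0.0361
```

```bash
python3 -m creep '[[0,0,-0.005,0,0,0],[0,0,-0.015,0,0,0],[0,0,-0.04,0,0,0],[0,0,-0.08,0,0,0],[0,0,-0.12,0,0,0],[0,0,-0.16,0,0,0],[0,0,-0.19,0,0,0],[0,0,-0.2,0,0,0]]'
python3 -m creep '[[0,-0.02,0,0,0,0],[-0.003,-0.05,0,0,0,0],[-0.006,-0.08,0,0,0,0],[-0.01,-0.11,0,0,0,0],[-0.012,-0.14,0,0,0,0],[-0.014,-0.165,0,0,0,0],[-0.016,-0.18,0,0,0,0],[-0.016,-0.18,0,0,0,0]]'
python3 - <<'E'
from h import *
snap("w3")
E
python3 -m creep '[[0,-0.02,0,0,0,0],[0,-0.04,0,0,0,0],[-0.002,-0.06,0,0,0,0],[-0.004,-0.072,0,0,0,0],[-0.004,-0.075,0,0,0,0],[-0.004,-0.075,0,0,0,0],[-0.004,-0.075,0,0,0,0],[-0.004,-0.075,0,0,0,0]]'
python3 - <<'E'
from h import *
p4,*_=snap("w4");p3=load("w3")[0]
cv2.imwrite("pics/w34.png",cv2.resize(np.hstack([p3,p4]),(800,300)))
E
```

```text
clock: 6.6
tcp_pos: [0.5524, 0.2671, 0.2051]
orientation: [0.003, 0.156, 0.988, 0.002]
wrist_force: [0.7, -0.2, -0.9]
finger_gap: 0.0358
clock: 7.4
tcp_pos: [0.51, 0.0889, 0.1999]
orientation: [-0.001, 0.157, 0.988, -0.0]
wrist_force: [-0.2, -0.1, -0.5]
finger_gap: 0.036
clock: 8.25
tcp_pos: [0.4915, 0.0184, 0.2003]
orientation: [0.0, 0.155, 0.988, 0.0]
wrist_force: [-0.3, -0.4, -0.7]
finger_gap: 0.0362
```

View pics/w34.png

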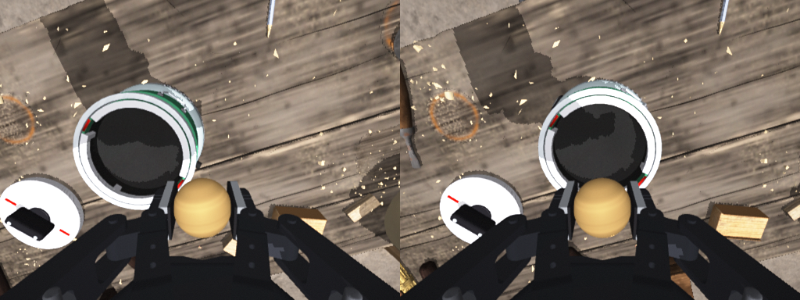

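The knob is held upright between the pads. In w3 (full resolution) the bowl's red marks are near (111,160) and (232,237). In w4 they are near (200,156) and (308,233).

```bash
python3 - <<'E'
from h import *
from scipy.optimize import least_squares
O={0:[],1:[]}
for n,g in(("w3",((111,160),(232,237))),("w4",((200,156),(308,233)))):
    p,d,c,t=load(n);X=cloud(d,c);h=cv2.cvtColor(p,cv2.COLOR_BGR2HSV)
    print(n,"tcp",t)
    r=((h[...,0]<10)|(h[...,0]>170))&(h[...,1]>120)&(h[...,2]>70)
    for i,(u,v) in enumerate(g):
        b=blob(r,u-15,v-15,u+15,v+15);print("red",b[1:],np.median(X[b[0]],0));O[i].append(ray(c,*b[1]))
    m=(X[...,2]>.109)&(X[...,2]<.123)&(d>0)&(np.hypot(X[...,0]-.491,X[...,1]-.017)<.085)
    P=X[m];print("rim n",m.sum(),"z",np.percentile(P[:,2],[5,50,95]))
    hull=cv2.convexHull(P[:,:2].astype(np.float32))[:,0]
    f=least_squares(lambda q:np.hypot(*(hull-q[:2]).T)-q[2],[.491,.017,.069],loss="soft_l1",f_scale=.001);print("outer",f.x,len(hull),np.abs(f.fun).max())
    # inner edge: min radius per angle about centre
    D=P[:,:2]-f.x[:2];a=np.degrees(np.arctan2(D[:,1],D[:,0]));rr=np.hypot(*D.T)
    I=np.array([P[(a>=k)&(a<k+5)][np.argmin(rr[(a>=k)&(a<k+5)]),:2] for k in range(-180,180,5) if ((a>=k)&(a<k+5)).sum()>3])
    f2=least_squares(lambda q:np.hypot(*(I-q[:2]).T)-q[2],[.491,.017,.054],loss="cauchy",f_scale=.001);print("inner",f2.x,len(I))
    ri=[(k,round(1e3*rr[(a>=k)&(a<k+5)].min())) for k in range(-180,180,5) if ((a>=k)&(a<k+5)).sum()>3];print(ri)
R_=[tri(O[i]) for i in(0,1)];print(R_)
v=R_[0][0]-R_[1][0];print("mid",(R_[0][0]+R_[1][0])/2,"ang",np.degrees(np.arctan2(v[1],v[0])),np.hypot(*v[:2]))
E
```

```text
w3 tcp [0.5100014  0.08890254 0.19985803]
red (array([110.171875, 159.53125 ]), array([105, 152,  11,  16,  64], dtype=int32)) [ 0.4386898  -0.01792647  0.11589182]
red (array([230.19512195, 234.97560976]), array([227, 230,   9,  12,  41], dtype=int32)) [0.53442722 0.05472316 0.11598285]
rim n 6836 z [0.11127196 0.115471   0.11665053]
outer [0.48762776 0.01672694 0.0688124 ] 72 0.005298976143676748
inner [0.48762825 0.01717255 0.05376701] 66
[(-180, 54), (-175, 54), (-170, 54), (-165, 54), (-160, 54), (-155, 54), (-150, 58), (-145, 58), (-140, 58), (-135, 53), (-130, 53), (-125, 53), (-120, 53), (-115, 53), (-110, 53), (-105, 53), (-100, 53), (-95, 53), (-90, 53), (-85, 53), (-80, 53), (-75, 53), (-70, 53), (-65, 53), (-60, 53), (-55, 54), (-50, 53), (-45, 53), (-40, 54), (-35, 54), (-30, 53), (-25, 54), (-20, 54), (-15, 54), (-10, 54), (-5, 54), (30, 59), (35, 59), (40, 59), (45, 54), (50, 54), (55, 54), (60, 54), (65, 54), (70, 54), (75, 54), (80, 54), (85, 54), (90, 54), (95, 54), (100, 54), (105, 54), (110, 54), (115, 54), (120, 54), (125, 54), (130, 54), (135, 54), (140, 54), (1
[... 787 characters left out ...]
70, 54), (-65, 54), (-50, 54), (10, 54), (15, 54), (25, 63), (30, 59), (35, 59), (40, 59), (45, 54), (50, 54), (55, 54), (60, 53), (65, 54), (70, 54), (75, 54), (80, 54), (85, 54), (90, 54), (95, 54), (100, 54), (105, 54), (110, 54), (115, 54), (120, 54), (125, 54), (130, 54), (135, 54), (140, 54), (145, 54), (150, 54), (155, 54), (160, 54), (165, 54), (170, 54), (175, 54)]
[(array([ 0.43875618, -0.01848657,  0.11561922]), [np.float64(4.895801309191377e-06), np.float64(4.895801309281509e-06)]), (array([0.5363075 , 0.05303605, 0.11424685]), [np.float64(0.0001842719180038561), np.float64(0.0001842719180038661)])]
mid [0.48753184 0.01727474 0.11493304] ang -143.7519001108594 0.12096175335285622
```

```bash
python3 -m creep '[[0.003,-0.0015,0,0,0,0],[0.003,-0.0015,0.015,0,0,0],[0.003,-0.0015,0.035,0,0,0],[0.003,-0.0015,0.055,0,0,0],[0.003,-0.0015,0.075,0,0,0],[0.003,-0.0015,0.095,0,0,0],[0.003,-0.0015,0.11,0,0,0],[0.003,-0.0015,0.117,0,0,0]]'
python3 -m creep '[[0,0,0.002,0,0,0],[0,0,0.004,0,0,0],[0,0,0.006,0,0,0],[0,0,0.007,0,0,0],[0,0,0.008,0,0,0],[0,0,0.009,0,0,0],[0,0,0.01,0,0,0],[0,0,0.01,0,0,0]]'
```

```text
clock: 9.1
tcp_pos: [0.4868, 0.0175, 0.0819]
orientation: [-0.001, 0.156, 0.988, 0.0]
wrist_force: [-0.6, -1.3, -0.6]
finger_gap: 0.0362
clock: 9.9
tcp_pos: [0.4879, 0.0172, 0.0732]
orientation: [-0.0, 0.156, 0.988, 0.0]
wrist_force: [0.7, 0.5, 0.2]
finger_gap: 0.036
```

```bash
python3 -m creep '[[0,0,0.0005,0,0,0],[0,0,0.001,0,0,0],[0,0,0.001,0,0,0],[0,0,0.0015,0,0,0],[0,0,0.0015,0,0,0],[0,0,0.002,0,0,0],[0,0,0.002,0,0,0],[0,0,0.002,0,0,0]]'
```

```text
clock: 10.7
tcp_pos: [0.4881, 0.0172, 0.0716]
orientation: [0.0, 0.156, 0.988, 0.0]
wrist_force: [-0.3, 0.6, 3.8]
finger_gap: 0.0362
```

```bash
python3 -m creep '[[0,0,0,0,0,0],[0,0,0,0,0,0],[0,0,0,0,0,0],[0,0,0,0,0,0],[0,0,0,0,0,0],[0,0,0,0,0,0],[0,0,0,0,0,0],[0,0,0,0,0,0]]' 0.058
python3 -m creep '[[0,0,-0.005,0,0,0],[0,0,-0.015,0,0,0],[0,0,-0.03,0,0,0],[0,0,-0.05,0,0,0],[0,0,-0.075,0,0,0],[0,0,-0.105,0,0,0],[0,0,-0.135,0,0,0],[0,0,-0.15,0,0,0]]'
python3 -m creep '[[0.02,0,-0.01,0,0,0],[0.05,0,-0.02,0,0,0],[0.07,0,-0.03,0,0,0],[0.075,0,-0.03,0,0,0],[0.075,0,-0.03,0,0,0],[0.075,0,-0.03,0,0,0],[0.075,0,-0.03,0,0,0],[0.075,0,-0.03,0,0,0]]'
python3 - <<'E'
from h import *
snap("w5")
E
```

```text
clock: 11.5
tcp_pos: [0.488, 0.0172, 0.0713]
orientation: [0.0, 0.156, 0.988, 0.0]
wrist_force: [-0.0, 0.0, 0.9]
finger_gap: 0.0584
clock: 12.3
tcp_pos: [0.4892, 0.0171, 0.2251]
orientation: [0.002, 0.156, 0.988, 0.0]
wrist_force: [1.1, 0.4, 0.4]
finger_gap: 0.0578
clock: 13.1
tcp_pos: [0.417, 0.0401, 0.2508]
orientation: [-0.0, 0.156, 0.988, -0.0]
wrist_force: [0.3, 0.0, -1.0]
finger_gap: 0.0577
```

View pics/w5.png

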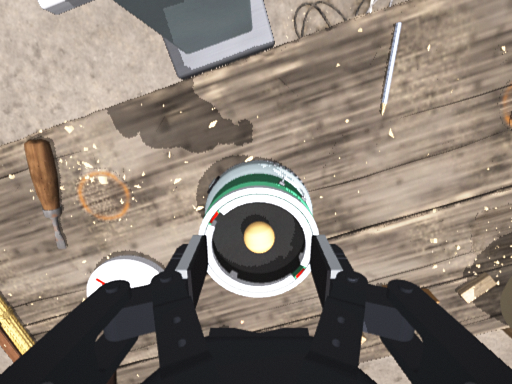

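The knob stands upright in the middle of the bowl at (260,238). The red marks at (216,217) and (299,271) are both visible.

```bash
python3 - <<'E'
from h import *
from scipy.optimize import least_squares
p,d,c,t=load("w5");X=cloud(d,c);h=cv2.cvtColor(p,cv2.COLOR_BGR2HSV)
r=((h[...,0]<10)|(h[...,0]>170))&(h[...,1]>120)&(h[...,2]>70)
R_=[plane(c,*blob(r,u-12,v-12,u+12,v+12)[1],.1157) for u,v in((216,217),(299,271))];v=R_[1]-R_[0]
print("red",R_,np.degrees(np.arctan2(v[1],v[0])),"mid",sum(R_)/2)
m=(X[...,2]>.113)&(X[...,2]<.119)&(d>0)&(np.hypot(X[...,0]-.4876,X[...,1]-.017)<.064);P=X[m]
D=P[:,:2]-[.4876,.017];a=np.degrees(np.arctan2(D[:,1],D[:,0]));rr=np.hypot(*D.T);
I=np.array([P[(a>=k)&(a<k+4)][np.argmin(rr[(a>=k)&(a<k+4)]),:2] for k in range(-180,180,4) if ((a>=k)&(a<k+4)).sum()>2])
f=least_squares(lambda q:np.hypot(*(I-q[:2]).T)-q[2],[.4876,.017,.054],loss="cauchy",f_scale=.001);print("inner",f.x,np.median(P[:,2]))
for lo in(-155,25): print([(k,round(1e3*rr[(a>=k)&(a<k+1)].min(),1)) for k in range(lo,lo+25) if ((a>=k)&(a<k+1)).any()])
k=(X[...,2]>.08)&(X[...,2]<.13)&(np.hypot(X[...,0]-.4876,X[...,1]-.017)<.03);Q=X[k];s=np.linalg.lstsq(np.c_[2*Q,np.ones(len(Q))],(Q**2).sum(1),rcond=None)[0];print("knob",s[:3],Q[:,2].max())
s=env.get_state();print(s["joint_pos"].round(3),"to lid",intool(np.array([.561,-.225,0])-np.r_[s["tcp_pos"][:2],0]))
E
```

```text
red [array([ 0.43859564, -0.01824212,  0.1157    ]), array([0.53637402, 0.05194778, 0.1157    ])] 35.67255507778628 mid [0.48748483 0.01685283 0.1157    ]
inner [0.48747574 0.01695102 0.05398067] 0.11559317390260099
[(-155, np.float64(54.7)), (-154, np.float64(53.9)), (-153, np.float64(60.2)), (-152, np.float64(59.2)), (-151, np.float64(59.4)), (-150, np.float64(59.9)), (-149, np.float64(60.4)), (-148, np.float64(59.8)), (-147, np.float64(60.5)), (-146, np.float64(59.7)), (-145, np.float64(59.1)), (-144, np.float64(59.5)), (-143, np.float64(60.4)), (-142, np.float64(59.1)), (-141, np.float64(59.5)), (-140, np.float64(59.4)), (-139, np.float64(60.3)), (-138, np.float64(59.9)), (-137, np.float64(59.3)), (-136, np.float64(61.2)), (-135, np.float64(59.8)), (-134, np.float64(54.3)), (-133, np.float64(57.4)), (-132, np.float64(54.9)), (-131, np.float64(54.5))]
[(25, np.float64(54.6)), (26, np.float64(55.4)), (27, np.float64(59.3)), (28, np.float64(58.9)), (29, np.float64(59.1)), (30, np.float64(59.3)), (31, np.float64(58.7)), (32, np.float64(59.1)), (33, np.float64(59.1)), (34, np.float64(60.5)), (35, np.float64(61.2)), (36, np.float64(58.7)), (37, np.float64(58.9)), (38, np.float64(59.0)), (39, np.float64(58.7)), (40, np.float64(59.1)), (41, np.float64(59.4)), (42, np.float64(58.9)), (43, np.float64(59.0)), (44, np.float64(60.2)), (45, np.float64(58.6)), (46, np.float64(53.8)), (47, np.float64(55.9)), (48, np.float64(54.2)), (49, np.float64(54.2))]
knob [0.48850154 0.01725645 0.09166093] 0.11127455347723891
[-0.096  0.005 -0.276  1.291  0.     0.217] to lid [-2.18725189e-01 -2.07802986e-01 -1.81707279e-04]
```

```bash
python3 -m creep '[[-0.03,-0.028,0,0,0,-7],[-0.06,-0.057,0,0,0,-14],[-0.09,-0.085,0,0,0,-21],[-0.12,-0.114,0,0,0,-28],[-0.15,-0.142,0,0,0,-35],[-0.18,-0.171,0,0,0,-42],[-0.205,-0.195,0,0,0,-48],[-0.219,-0.208,0,0,0,-52]]' 0.04
python3 -m creep '[[0,0,0,0,0,0],[0,0,0,0,0,0],[0,0,0,0,0,0],[0,0,0,0,0,0],[0,0,0.01,0,0,0],[0,0,0.01,0,0,0],[0,0,0.01,0,0,0],[0,0,0.01,0,0,0]]'
python3 - <<'E'
from h import *
snap("w6");print(env.get_state()["joint_pos"].round(3))
E
```

```text
clock: 13.95
tcp_pos: [0.562, -0.2281, 0.2499]
orientation: [-0.0, -0.294, 0.956, 0.0]
wrist_force: [-0.1, 0.4, 0.5]
finger_gap: 0.0398
clock: 14.75
tcp_pos: [0.5609, -0.2248, 0.2414]
orientation: [0.0, -0.293, 0.956, 0.0]
wrist_force: [-0.3, 0.2, -0.3]
finger_gap: 0.0399
[-0.514  0.369  0.151  1.352  0.    -1.109]
```

View pics/w6.png

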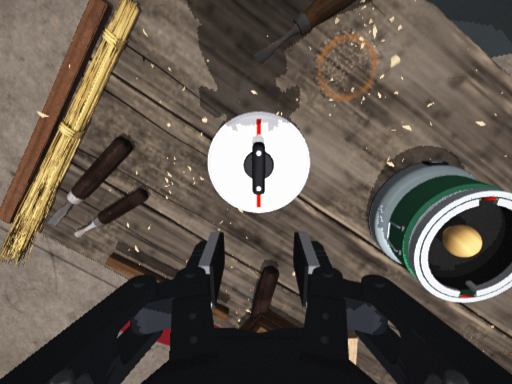

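The lid is at (258,161) with its bar upright in the image, so it is already lined up with the tool. The red marks are at (259,127) and (259,200).

```bash
python3 -m creep '[[0,0,0.015,0,0,0],[0,0,0.03,0,0,0],[0,0,0.05,0,0,0],[0,0,0.07,0,0,0],[0,0,0.08,0,0,0],[0,0,0.08,0,0,0],[0,0,0.08,0,0,0],[0,0,0.08,0,0,0]]'
cat > lid.py <<'E'
from h import *
import sys
from scipy.optimize import least_squares
obs=[]
for n in sys.argv[1:]:
    p,d,c,t=load(n);X=cloud(d,c);h=cv2.cvtColor(p,cv2.COLOR_BGR2HSV);near=np.hypot(X[...,0]-.561,X[...,1]+.225)<.085
    r=((h[...,0]<10)|(h[...,0]>170))&(h[...,1]>120)&(h[...,2]>70)&near&(X[...,2]>.015)&(X[...,2]<.035)
    P=X[r][:,:2];vx,vy,x0,y0=cv2.fitLine(P.astype(np.float32),cv2.DIST_HUBER,0,.001,.001).ravel()
    W=(X[...,2]>.020)&(X[...,2]<.03)&near&(d>0);hull=cv2.convexHull(X[W][:,:2].astype(np.float32))[:,0]
    f=least_squares(lambda q:np.hypot(*(hull-q[:2]).T)-q[2],[.561,-.225,.069],loss="soft_l1",f_scale=.001)
    G=(X[...,2]>.053)&(X[...,2]<.068)&near&(d>0);b=blob(G,0,0,512,384);g=X[b[0]][:,:2].astype(np.float32);rect=cv2.minAreaRect(g)
    print(n,"red n",len(P),"ang",np.degrees(np.arctan2(vy,vx)),(x0,y0),"lid",f.x,np.median(X[W][:,2]),"griptop",np.median(X[b[0]][:,2]),rect,"tcp",t);obs.append(ray(c,*b[1]))
print("bar tri",tri(obs))
t=np.r_[f.x[:2],0];s=env.get_state();print("shift",intool(t-np.r_[s["tcp_pos"][:2],0]),s["tcp_pos"],R.from_quat(np.roll(s["orientation"],-1)).as_matrix()[:2,0])
E
python3 - <<'E'
from h import *
snap("w7")
E
python3 lid.py w6 w7
```

```text
clock: 15.6
tcp_pos: [0.5617, -0.2254, 0.1626]
orientation: [0.001, -0.293, 0.956, -0.001]
wrist_force: [0.5, 0.1, 0.3]
finger_gap: 0.0399
w6 red n 97 ang 34.030197 (np.float32(0.55836993), np.float32(-0.22697882)) lid [ 0.55984697 -0.22566591  0.06867439] 0.024732121022083997 griptop 0.058099159927124 ((0.5593070387840271, -0.2265087068080902), (0.06224781647324562, 0.015150419436395168), 34.4633674621582) tcp [ 0.5609251  -0.22480954  0.24135303]
w7 red n 174 ang 33.87141 (np.float32(0.5466228), np.float32(-0.23456684)) lid [ 0.55984205 -0.22568259  0.06876637] 0.024703505078761734 griptop 0.05813273841117644 ((0.5590898990631104, -0.2266538143157959), (0.06195060908794403, 0.015482116490602493), 34.62683868408203) tcp [ 0.56168799 -0.22540599  0.16256507]
bar tri (array([ 0.56160593, -0.22465246,  0.04124543]), [np.float64(4.6331781870449604e-05), np.float64(4.6331781870410485e-05)])
shift [ 1.69722709e-03  7.99294740e-04 -3.19538068e-06] [ 0.56169568 -0.22539359  0.16253851] [-0.82826175 -0.56034048]
```

```bash
python3 -m creep '[[0.0015,0.0005,0.02,0,0,0],[0.0015,0.0005,0.045,0,0,0],[0.0015,0.0005,0.07,0,0,0],[0.0015,0.0005,0.095,0,0,0],[0.0015,0.0005,0.115,0,0,0],[0.0015,0.0005,0.127,0,0,0],[0.0015,0.0005,0.132,0,0,0],[0.0015,0.0005,0.132,0,0,0]]'
python3 -m creep '[[0,0,0,0,0,0],[0,0,0,0,0,0],[0,0,0,0,0,0],[0,0,0,0,0,0],[0,0,0,0,0,0],[0,0,0,0,0,0],[0,0,0,0,0,0],[0,0,0,0,0,0]]' 0.005 110
```

```text
clock: 16.45
tcp_pos: [0.5596, -0.2255, 0.0294]
orientation: [0.0, -0.293, 0.956, 0.0]
wrist_force: [-0.7, -0.7, 0.1]
finger_gap: 0.0399
clock: 17.25
tcp_pos: [0.5605, -0.226, 0.0308]
orientation: [0.001, -0.293, 0.956, -0.001]
wrist_force: [-0.6, 0.3, 5.8]
finger_gap: 0.014
```

```bash
python3 -m creep '[[0,0,-0.005,0,0,0],[0,0,-0.015,0,0,0],[0,0,-0.04,0,0,0],[0,0,-0.07,0,0,0],[0,0,-0.1,0,0,0],[0,0,-0.13,0,0,0],[0,0,-0.155,0,0,0],[0,0,-0.17,0,0,0]]'
python3 -m creep '[[-0.005,0.015,0,0,0,0],[-0.015,0.045,0,0,0,-0.5],[-0.026,0.08,0,0,0,-1],[-0.037,0.115,0,0,0,-1.5],[-0.048,0.15,0,0,0,-2],[-0.058,0.185,0,0,0,-2],[-0.068,0.215,0,0,0,-2],[-0.076,0.2415,0,0,0,-2]]'
python3 -m creep '[[0,0,0,0,0,0],[0,0,0,0,0,0],[0,0,0,0,0,0],[0,0,0,0,0,0],[0,0,0,0,0,0],[0,0,0,0,0,0],[0,0,0,0,0,0],[0,0,0,0,0,0]]'
python3 - <<'E'
from h import *
snap("w8");p,d=env.read_camera("scene");cv2.imwrite("pics/s8.png",p)
s=env.get_state();M=rot(s["orientation"]).as_matrix();print(s["tcp_pos"],M.round(4).tolist(),np.degrees(np.arctan2(M[1,0],M[0,0])),s["joint_pos"].round(3))
E
```

```text
clock: 18.05
tcp_pos: [0.5601, -0.2257, 0.2023]
orientation: [0.001, -0.293, 0.956, -0.001]
wrist_force: [-0.1, 0.2, -2.1]
finger_gap: 0.0142
clock: 18.85
tcp_pos: [0.4849, 0.0195, 0.1985]
orientation: [-0.001, -0.31, 0.951, 0.001]
wrist_force: [0.1, -0.5, -2.5]
finger_gap: 0.0141
clock: 19.65
tcp_pos: [0.4872, 0.017, 0.1993]
orientation: [0.0, -0.309, 0.951, 0.0]
wrist_force: [0.2, 0.0, -1.3]
finger_gap: 0.0142
[0.48713904 0.0170794  0.19927295] [[-0.8083, -0.5887, 0.0], [-0.5887, 0.8083, 0.0001], [-0.0001, 0.0, -1.0]] -143.93443125044428 [-0.13   0.157 -0.235  1.178  0.    -0.759]
```

View pics/w8.png

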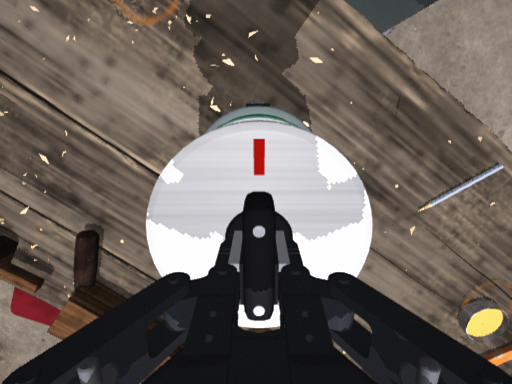

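The lid is held by the bar, with its red mark at (259,157) in line with the tool and the bowl beneath it. I'll check its level, centre and yaw in the hand.

```bash
cat > held.py <<'E'
from h import *
import sys
from scipy.optimize import least_squares
p,d,c,t=load(sys.argv[1]);zl=float(sys.argv[2]);X=cloud(d,c);h=cv2.cvtColor(p,cv2.COLOR_BGR2HSV)
W=(abs(X[...,2]-zl)<.008)&(d>0)&(h[...,2]>130)&(h[...,1]<60)&(np.hypot(X[...,0]-t[0],X[...,1]-t[1])<.075)
P=X[W];q=np.linalg.lstsq(np.c_[P[:,:2]-t[:2],np.ones(len(P))],P[:,2],rcond=None)[0];print("plane slope",q[:2],"z",q[2])
hull=cv2.convexHull(P[:,:2].astype(np.float32))[:,0]
D=hull-t[:2];rr=np.hypot(*D.T);hull=hull[rr>.064]
f=least_squares(lambda s:np.hypot(*(hull-s).T)-.0688,t[:2],loss="soft_l1",f_scale=.001);print("centre",f.x,len(hull),np.abs(f.fun).max(),"tcp",t,"err to bowl",f.x-[.4876,.017])
r=((h[...,0]<10)|(h[...,0]>170))&(h[...,1]>120)&(h[...,2]>70)&(abs(X[...,2]-zl)<.01)&(np.hypot(X[...,0]-t[0],X[...,1]-t[1])<.075);v=X[r][:,:2].mean(0)-f.x
vx,vy=cv2.fitLine(X[r][:,:2].astype(np.float32),2,0,.01,.01).ravel()[:2];print("mark ang",np.degrees(np.arctan2(v[1],v[0])),np.degrees(np.arctan2(vy,vx)))
E
python3 held.py w8 0.195
```

```text
plane slope [0.00060654 0.00358013] z 0.19301181400964587
centre [0.48656537 0.01681903] 64 0.00044776584376951534 tcp [0.48716279 0.01695201 0.19926133] err to bowl [-0.00103463 -0.00018097]
mark ang -144.02738696645233 34.874374
```

```bash
python3 -m creep '[[-0.001,-0.0005,0,0,0,0],[-0.001,-0.0005,0.01,0,0,0],[-0.001,-0.0005,0.025,0,0,0],[-0.001,-0.0005,0.037,0,0,0],[-0.001,-0.0005,0.045,0,0,0],[-0.001,-0.0005,0.048,0,0,0],[-0.001,-0.0005,0.05,0,0,0],[-0.001,-0.0005,0.05,0,0,0]]'
python3 -m creep '[[0,0,0.001,0,0,0],[0,0,0.002,0,0,0],[0,0,0.003,0,0,0],[0,0,0.004,0,0,0],[0,0,0.005,0,0,0],[0,0,0.006,0,0,0],[0,0,0.007,0,0,0],[0,0,0.008,0,0,0]]'
```

```text
clock: 20.55
tcp_pos: [0.4883, 0.0174, 0.1493]
orientation: [0.0, -0.31, 0.951, 0.0]
wrist_force: [0.6, 0.7, -2.2]
finger_gap: 0.014
clock: 21.35
tcp_pos: [0.4882, 0.0174, 0.1412]
orientation: [0.0, -0.31, 0.951, 0.0]
wrist_force: [-0.5, -0.2, -2.2]
finger_gap: 0.0145
```

```bash
python3 -m creep '[[0,0,0.001,0,0,0],[0,0,0.002,0,0,0],[0,0,0.003,0,0,0],[0,0,0.004,0,0,0],[0,0,0.005,0,0,0],[0,0,0.006,0,0,0],[0,0,0.006,0,0,0],[0,0,0.006,0,0,0]]'
```

```text
clock: 22.15
tcp_pos: [0.4883, 0.0174, 0.1355]
orientation: [0.0, -0.31, 0.951, -0.0]
wrist_force: [-2.5, -0.1, 4.2]
finger_gap: 0.0142
```

```bash
python3 -m creep '[[0,0,0.001,0,0,0],[0,0,0.002,0,0,0],[0,0,0.003,0,0,0],[0,0,0.004,0,0,0],[0,0,0.005,0,0,0],[0,0,0.006,0,0,0],[0,0,0.006,0,0,0],[0,0,0.006,0,0,0]]'
```

```text
clock: 22.95
tcp_pos: [0.4883, 0.0173, 0.1295]
orientation: [0.0, -0.31, 0.951, -0.0]
wrist_force: [-2.8, 0.4, 6.6]
finger_gap: 0.0143
```

```bash
python3 -m creep '[[0,0,0,0,0,2],[0,0,0,0,0,6],[0,0,0,0,0,10],[0,0,0,0,0,15],[0,0,0,0,0,20],[0,0,0,0,0,25],[0,0,0,0,0,29],[0,0,0,0,0,30]]'; python3 -c "
from workcell import env;print(env.get_state()['ft_torque'])"
```

```text
clock: 23.75
tcp_pos: [0.4896, 0.0171, 0.13]
orientation: [0.001, -0.052, 0.999, -0.0]
wrist_force: [0.2, 0.0, 6.3]
finger_gap: 0.0143
[-0.13701031  0.05948056  0.35127856]
```

```bash
python3 -m creep '[[0,0,0,0,0,3],[0,0,0,0,0,8],[0,0,0,0,0,14],[0,0,0,0,0,20],[0,0,0,0,0,26],[0,0,0,0,0,32],[0,0,0,0,0,37],[0,0,0,0,0,40]]'; python3 -c "
from workcell import env;print(env.get_state()['ft_torque'])"
```

```text
clock: 24.55
tcp_pos: [0.4895, 0.017, 0.1299]
orientation: [0.001, 0.293, 0.956, -0.0]
wrist_force: [-0.6, 0.2, 6.0]
finger_gap: 0.0142
[-0.22763615  0.16953481  0.25014249]
```

```bash
python3 -m creep '[[0,0,0,0,0,1],[0,0,0,0,0,2],[0,0,0,0,0,3],[0,0,0,0,0,4],[0,0,0,0,0,5],[0,0,0,0,0,6],[0,0,0,0,0,7],[0,0,0,0,0,8]]'; python3 -c "
from h import *
s=env.get_state();M=rot(s['orientation']).as_matrix();print(s['ft_torque'],s['wrist_force'],np.degrees(np.arctan2(M[1,0],M[0,0])))"
```

```text
clock: 25.35
tcp_pos: [0.4895, 0.0171, 0.1299]
orientation: [0.001, 0.358, 0.934, 0.0]
wrist_force: [0.5, -0.5, 6.2]
finger_gap: 0.0144
[-0.16972708  0.14565675  0.34792258] [ 0.52436359 -0.45658782  6.20107673] 138.07629202904843
```

```bash
python3 -m creep '[[0,0,0,0,0,0.5],[0,0,0,0,0,1],[0,0,0,0,0,1.5],[0,0,0,0,0,2],[0,0,0,0,0,2.5],[0,0,0,0,0,3],[0,0,0,0,0,3.5],[0,0,0,0,0,3.5]]'; python3 -c "
from h import *
s=env.get_state();M=rot(s['orientation']).as_matrix();print(s['ft_torque'],s['wrist_force'],np.degrees(np.arctan2(M[1,0],M[0,0])))"
```

```text
clock: 26.15
tcp_pos: [0.4885, 0.0162, 0.1298]
orientation: [0.001, 0.385, 0.923, -0.001]
wrist_force: [-2.8, -3.7, 8.0]
finger_gap: 0.014
[-0.80204346  0.63736678  1.02040081] [-2.79501754 -3.7145222   7.95723014] 134.65726002807526
```

The torque has risen to 1.0 N m, so the lid is at its stop. I'll check with the camera.

```bash
python3 - <<'E'
from h import *
snap("w9")
p,d=env.read_camera("scene");cv2.imwrite("pics/s9.png",cv2.resize(p[120:290,170:400],None,fx=3,fy=3,interpolation=2))
E
python3 held.py w9 0.1235
```

```text
plane slope [ 0.00267659 -0.00277581] z 0.12353895134457119
centre [0.48806963 0.01700492] 77 0.0014221813992362081 tcp [0.48848346 0.01620458 0.12984015] err to bowl [4.69625173e-04 4.92171050e-06]
mark ang 135.8729345661824 -44.47767
```

View pics/s9.png

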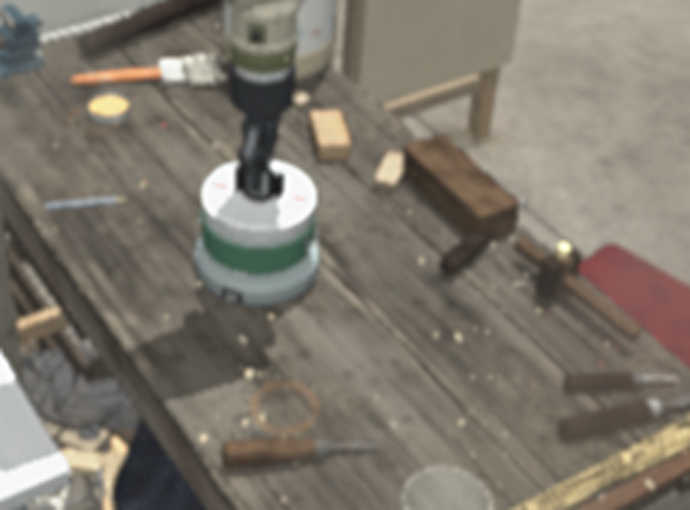

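View pics/w9.png

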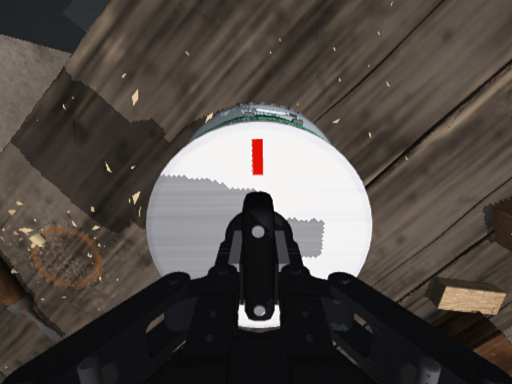

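The lid sits level and flush on the polisher with the mark at (257,157). It reads 135.9°, which is 80° past the gaps, and the grip is about 29.5 mm above the mouth. The tin and glass are undisturbed. I'll hold briefly, then hand in.

```bash
python3 -m creep '[[0,0,0,0,0,0],[0,0,0,0,0,0],[0,0,0,0,0,0],[0,0,0,0,0,0],[0,0,0,0,0,0],[0,0,0,0,0,0],[0,0,0,0,0,0],[0,0,0,0,0,0]]'; python3 - <<'E'
from h import *
s=env.get_state();M=rot(s['orientation']).as_matrix();print(s['ft_torque'],s['wrist_force'],np.degrees(np.arctan2(M[1,0],M[0,0])),abs(s["qvel"]).max())
print(env.hand_in())
E
```

```text
clock: 27.05
tcp_pos: [0.4884, 0.0162, 0.1298]
orientation: [0.001, 0.385, 0.923, -0.001]
wrist_force: [-3.1, -4.1, 8.1]
finger_gap: 0.0143
[-0.89982418  0.63157877  1.0148954 ] [-3.14657326 -4.100415    8.14641279] 134.6634727608376 0.002122256598388784
the job is handed in; nothing more can be done
None
```

The polisher is ready for the clips: the knob is in the bowl, and the lid is on and turned to its stop, with the gripper still holding it by the grip. I handed the job in at about 27 s of robot time.

- **Knob:** I lowered it until it touched the bowl floor with about 4 N, then let go. Afterwards the camera showed it standing within about 1 mm of the bowl's centre, with its foot at z = 0.071, which is floor height.
- **Lid:** The pins went into the gaps without catching on the rim. I pushed it down to about 29 mm above the mouth and turned it clockwise until the torque rose to 1.0 N m.
- **Last checks:** The lid's red mark had turned about 80° from the gaps, which matches the stop. The grip point was about 29.5 mm above the mouth, and the lid was level and within 0.5 mm of centre. During the final hold the pose, push (about 8 N) and torque stayed steady.
- **Small disagreements:** The tool reads about 1.3° further round than the lid's mark, so there is a little give in the grip against the stop. The finger-opening reading is about 2 mm under the real thickness of both the knob and the bar. My first knob grasp sat a little high, so I reopened and took it 4 mm lower.
- **Glass and tin:** I never went near either of them. In the last scene picture both appear where they stood at the start, but I did not measure them again.

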